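# Wind a fixture's jack leg down onto its bearing plate

## Task

Slide the loose steel bearing plate along the bench by its fin until the white ring scribed on it is centred under the foot of the fixture's jack leg. Then take the black crank handle on top and wind it clockwise (seen from above) until the foot bears firmly on the plate: stop when the crank takes about one and a half times its free-running effort, never twice, and let go so that the leg stays loaded. Leave the other things on the bench where they are.

Things in the scene. Friction and masses are not known exactly. Their poses are not given: they have to be found in the camera images.
- jack: Welding fixture bolted to the bench: a square-tube arm (50 mm, underside 130 mm up) from a post to an upright jack leg at its free end. Origin on the leg's vertical axis, within 6 mm of bench level; z up; the arm runs along -y to the post, 370 mm away; a flanged pipe stands on it at y = -290 mm, top 285 mm up. Square leg housing 50 mm wide, 85 to 200 mm up, crank on top.
- leg_mouth (a point): Centre of the lower end of the leg's housing, 85 mm above the jack's origin, on its axis. From here the ram (34 mm across) comes down, ending in a round foot 56 mm across, its underside 22 to 47 mm above the bench at the start (not measured). The foot is sprung: once it touches, its load grows roughly 20 N per mm of lowering.
- crank_hub (a point): Centre of the crank's hub on top of the leg, on the axis, 238 mm above the jack's origin. Wound clockwise from above, each turn lowers the foot 25 mm; at most 2.4 turns. Free winding takes a steady 8.3 N or so at the handle, along its path; each 10 N on the foot adds about 0.66 N. The screw holds its load when the handle is let go.
- crank_grip (a point): Point on the axis of the upright black crank handle, a free-spinning round sleeve 24 mm across and 60 mm tall: 32 mm above its lower end, 28 mm below its top, 272 mm above the jack's origin. It runs on a level circle of 60 mm radius about the jack axis and starts anywhere on about half of it. The crank's flat arm lies 34 mm under this point.
- plate: Loose steel bearing plate lying on the bench, 230 mm (x) by 80 mm (y) by 6 mm thick, about 0.85 kg; origin at the centre of its underside, z up. An upright fin stands near its -x end, a scribed white ring (68 mm across) marks its +x end.
- plate_seat (a point): Centre of the scribed ring on the plate's upper face, 70 mm from the plate's centre along its +x, 45 mm from its end.
- plate_fin (a point): Point in the plate's fin, 80 mm from the plate's centre along -x and 42 mm above the plate's underside. The fin is 12 mm thick (along the plate's y), 50 mm long (along the plate's x), and its top is 60 mm above the bench.
- grinder: loose angle grinder lying on the bench, about 240 mm long, bystander; origin at its underside
- tape: loose tape measure, 65 x 65 x 35 mm, bystander; origin at its underside
- disc: loose flat cutting disc, 115 mm across, 4 mm thick, bystander; origin at its underside
- hammer: loose hammer, 260 mm long, bystander; origin at its underside
- spanner: loose spanner, 180 mm long, bystander; origin at its underside
- pipe_offcut: loose short pipe standing on end, 60 mm across, 50 mm high, bystander; origin at its underside
- angle_offcut: loose piece of steel angle, 60 x 30 x 30 mm, lying under the fixture arm, bystander; origin at its underside

How it is judged:
By the outcome, as a careful person would: the job done as asked, in the order asked, and still so for the second after the job is handed in, with the robot touching nothing.
It also fails if it takes over 72 s, if anything falls off the work surface, if the arm or the gripper's body presses on something with over 40 N, if the wrist force passes 120 N, or if a joint passes its speed limit or range.

## Robot

A 6-joint arm with a two-finger parallel gripper is mounted at the origin on the work surface. World frame = base frame: x ahead of the robot, y to its left, z up, the work surface at z = 0. Lengths are in m, angles in rad, forces in N, time in s.
With the tool pointing down it reaches from about 0.35 to 0.775 m from the base axis. Payload 7.3 kg.
Tool frame: the origin (TCP) lies at the very end of the fingers, on their centre line; the grasp point (between the pads) lies 19 mm behind it; z points along the fingers, y is the line along which they close (so a half turn about z gives the same grasp; the last joint's range is limited). The gripper opens to 92 mm and grips with 3 to 60 N. Pads are 19 mm wide; open, the fingers measure 130 mm over their backs; the gripper's body (75 mm by 190 mm) begins 47 mm behind the grasp point.
Start: joints at [1.199, 0.342, 1.524, -0, 1.275, -0.146], TCP at [0.118, 0.512, 0.227] pointing down, gripper open.
Joint ranges: [-2.53, 2.53], [-0.77, 2.02], [0.04, 2.7], [-1, 4.14], [0.28, 2.66], [-3.11, 3.11]. Speed limits (rad/s): [2.57, 2.57, 3.14, 3.14, 3.14, 3.14].

## Interface

Orientations are given as [roll, pitch, yaw] about the fixed x, y, z axes, in that order (R = Rz(yaw) Ry(pitch) Rx(roll)).
In Python, from cell import * gives the robot as it stands.
- The arm moves only by the tool step_arm, never from a script. Its argument "commands" is a list of rows, each a list of 7 numbers: the opening, from 0 (shut) to 1 (fully open), then the shift along the world's x, y, z in cm, then the turn, a rotation vector about the world's x, y, z in rad. A call has 1 to 5 rows; each row is the pose to reach, as a shift and turn from the pose commanded when the call began; what a row does not reach only later rows make up. A row lasts 1/12 s, in which the tool goes at most 41.7 mm and 7.16 degrees, less where a joint would pass 70% of its speed; a pose out of reach is approached as far as the arm can. A call with a gripper value outside its range is refused whole. The fingers move at their own pace and stop on an object; "grip_force" is the grip in N (left out, the last holds). Time passes only in rows, so rows that repeat a pose let the fingers close. It gives the time, the measured TCP pose, the force, the opening and the grip force at its end, in the units of the state.
- observe(): the state, without advancing time (a new reading comes with each control period).
- read_camera(name): name is "scene" or "top" or "wrist"; returns the picture (400x640x3 uint8, red, green, blue); there is no depth.
- camera_model(name): a dict with "vfov" (degrees; the focal length in pixels is half the picture's height over the tangent of half this angle, whatever the lens; pixels are square), "cx", "cy" (the principal point, pixels), "k1" (the pictures are not rectified: a ray, as slopes to the right and down, at radius r is drawn at 1 + k1 r^2 times it, then the intrinsics apply), "world_to_cam" (4x4, takes a point from world to camera coordinates). Camera axes: x right, y up, looking along -z (the intrinsics and any distortion apply to the point x, -y, -z); pixel columns grow to the right and rows downward; lengths in m; the calibration is good to about 2 mm. A picture is of the moment at which its call begins: read the wrist's pose just before it. camera_model takes no time and is no camera call; for the wrist camera it gives the pose at the moment of the call.
- hand_in(): hands the job in; it is judged then, once.
The state is a dict: "time": time; "qpos": joint angles; "qvel": joint speeds; "joint_efforts": joint torques, N m; "tool_pos": TCP position; "tool_rot": TCP orientation; "contact_force": force on the tool from outside, world axes, zero at the start; "torque": the same for the moment, N m; "opening": finger opening in m; "grip_force": force on a finger pad.
Only numpy, scipy, OpenCV 4.12 (cv2) and the standard library are available. Lean on these libraries where they do the work, as an engineer would, in place of code of your own. Each camera call takes 0.05 s, during which the arm holds its last target. There are 200 camera calls.

## Working session

There is one attempt and no reset: what is moved stays moved. The work goes in short steps, Python scripts to look and compute and a tool call to move; the robot and the scene stay as the last step left them, time stands still between calls to the robot, and variables do not carry over. Pictures are saved under pics/ and viewed, at most 10 in all, crops included, and the job is handed in when it is done.

Besides the shell and the picture viewer there is one more tool, called as a command line: name --pt "numbers of a row" for each row, then --argument value for the rest. step_arm: Moves the arm, as the interface text tells. Its arguments: {"type":"object","properties":{"commands":{"type":"array"},"grip_force":{"type":"number"}},"required":["commands"]}

```bash
mkdir -p pics
cat > h.py <<'E'
from cell import *
import numpy as np, cv2
def snap(n,f):
    m=camera_model(n); im=read_camera(n); cv2.imwrite('pics/'+f,im[:,:,::-1]); np.savez('pics/'+f+'.npz',im=im,**m); return im,m
def load(f):
    d=np.load('pics/'+f+'.npz'); return d['im'],{k:d[k] for k in d if k!='im'}
def ray(m,u,v):
    f=200/np.tan(np.radians(m['vfov'])/2)
    K=np.array([[f,0,m['cx']],[0,f,m['cy']],[0,0,1]],float)
    p=cv2.undistortPoints(np.array([[[u,v]]],float),K,np.array([float(m['k1']),0,0,0]))[0,0]
    T=np.linalg.inv(m['world_to_cam']); d=T[:3,:3]@np.array([p[0],-p[1],-1]); return T[:3,3],d
def onz(m,u,v,z):
    o,d=ray(m,u,v); return o+d*(z-o[2])/d[2]
def proj(m,P):
    f=200/np.tan(np.radians(m['vfov'])/2); c=(m['world_to_cam']@np.append(P,1))[:3]
    x,y=c[0]/-c[2],-c[1]/-c[2]; s=1+m['k1']*(x*x+y*y); return np.array([m['cx']+f*s*x,m['cy']+f*s*y])
def tri(a,b):
    (o1,d1),(o2,d2)=a,b
    A=np.stack([d1,-d2],1); t=np.linalg.lstsq(A,o2-o1,rcond=None)[0]; p,q=o1+t[0]*d1,o2+t[1]*d2
    return (p+q)/2,np.linalg.norm(p-q)
E
python3 - <<'E'
from h import *
for n in('scene','top'):
    im,m=snap(n,n+'0.png'); T=np.linalg.inv(m['world_to_cam']); print(n,T[:3,3],-T[:3,2],m['vfov'],m['k1'])
print(observe())
E
```

```text
scene [ 1.2114284  -0.36120103  0.65222616] [-0.71879178  0.46561053 -0.51628016] 57.76807230430778 -0.010230500045785632
top [0.39941478 0.03201179 1.14728417] [ 0.16312924  0.00833729 -0.98656948] 55.70174351226508 0.024565619023901263
{'time': 0.1, 'qpos': array([ 1.19897104e+00,  3.42646898e-01,  1.52487831e+00,  2.23652239e-05,
        1.27547133e+00, -1.46013175e-01]), 'qvel': array([ 7.36470996e-05, -2.63033926e-04, -1.84742943e-03, -3.09242581e-04,
        1.31584017e-03, -6.34373654e-04]), 'joint_efforts': array([ 2.16219378e-03, -4.32011318e+01, -2.44696623e+01,  7.21578137e-02,
        5.26142085e-02, -3.24931693e-05]), 'tool_pos': array([0.11739083, 0.51133316, 0.22613275]), 'tool_rot': array([-3.14020683e+00, -2.25417348e-04,  2.91577386e+00]), 'contact_force': array([-0.08954466,  0.59784321, -0.4959553 ]), 'torque': array([ 0.01848094, -0.05719577,  0.01848803]), 'grip_force': 0.0, 'opening': 0.09176689505929389}
```

View pics/scene0.png

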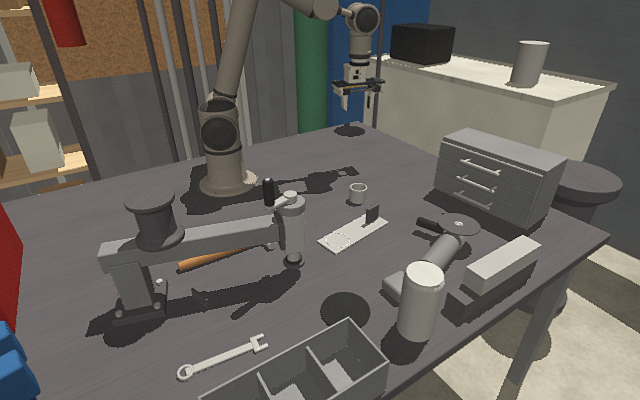

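View pics/top0.png

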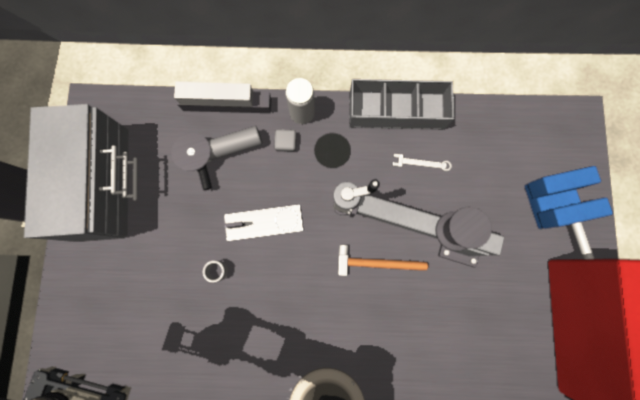

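The top view shows the plate at about (225–302, 207–240) with its fin at (240,224), the hub at (347,193) and the black handle at (374,186). In the scene view the hub is at (291,196), the handle at (269,192) and the foot at (294,258).

Run:
```python
from h import *
im,m=load('top0.png'); sc,ms=load('scene0.png')
g=im.min(2); mask=(g>190).astype(np.uint8); mask[:195]=0;mask[250:]=0;mask[:,:215]=0;mask[:,310:]=0
c=max(cv2.findContours(mask,0,2)[0],key=cv2.contourArea); r=cv2.minAreaRect(c); b=cv2.boxPoints(r); print('px',r)
print('plate corners',[onz(m,*p,.006).round(3)[:2] for p in b],'ctr',onz(m,*r[0],.006).round(4))
P=[onz(m,*p,.006)[:2] for p in b]; print('sides',np.linalg.norm(P[0]-P[1]),np.linalg.norm(P[1]-P[2]))
print('fin top',onz(m,240,224,.06),'line ends',onz(m,228,225.5,.06),onz(m,251,223.5,.06))
print('hub tri',tri(ray(m,347,190),ray(ms,291,195)))
print('grip top tri',tri(ray(m,375,183),ray(ms,268,180)))
print('pipe top z.285',onz(m,469,227,.285)); h=onz(m,347,190,.25);print('hub z.25',h, 'hdl z.3',onz(m,375,183,.30))
print('foot', onz(ms,294,262,.03))
# zoom image
a=cv2.resize(im[150:250,215:415],None,fx=4,fy=4,interpolation=2);b2=cv2.resize(sc[165:280,240:400],(800,575)[:2],interpolation=2)[:]
cv2.imwrite('pics/z1.png',a[:,:,::-1]);cv2.imwrite('pics/z2.png',b2[:,:,::-1])
```

```text
px ((262.580810546875, 222.35592651367188), (26.763153076171875, 76.9192886352539), 82.40535736083984)
plate corners [array([0.533, 0.328]), array([0.571, 0.097]), array([0.49 , 0.084]), array([0.454, 0.311])] ctr [0.5118 0.2053 0.006 ]
sides 0.23312168110967696 0.08166560669863102
fin top [0.49993295 0.26181568 0.06      ] line ends [0.49468299 0.29600437 0.06      ] [0.50223206 0.2302704  0.06      ]
hub tri (array([ 0.57475173, -0.03172371,  0.23473917]), np.float64(0.0012441616505899776))
grip top tri (array([ 0.58223644, -0.08998294,  0.29381614]), np.float64(0.004759280070664013))
pipe top z.285 [ 0.48690582 -0.30636186  0.285     ]
hub z.25 [ 0.57154259 -0.03120343  0.25      ] hdl z.3 [ 0.57994333 -0.09125629  0.3       ]
foot [ 0.56821536 -0.02964698  0.03      ]
```

View pics/z1.png

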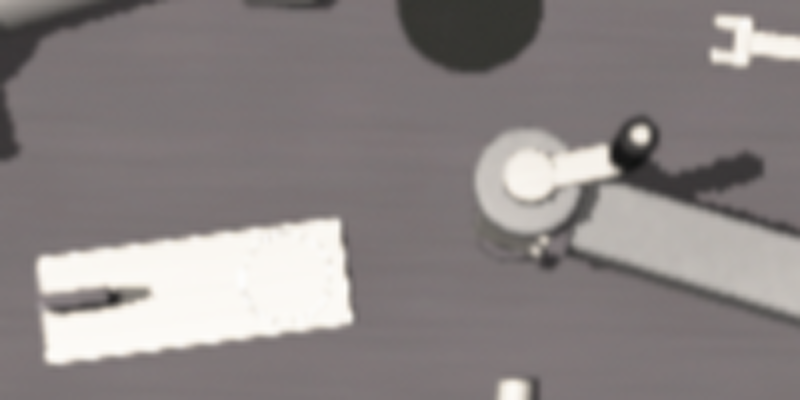

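View pics/z2.png

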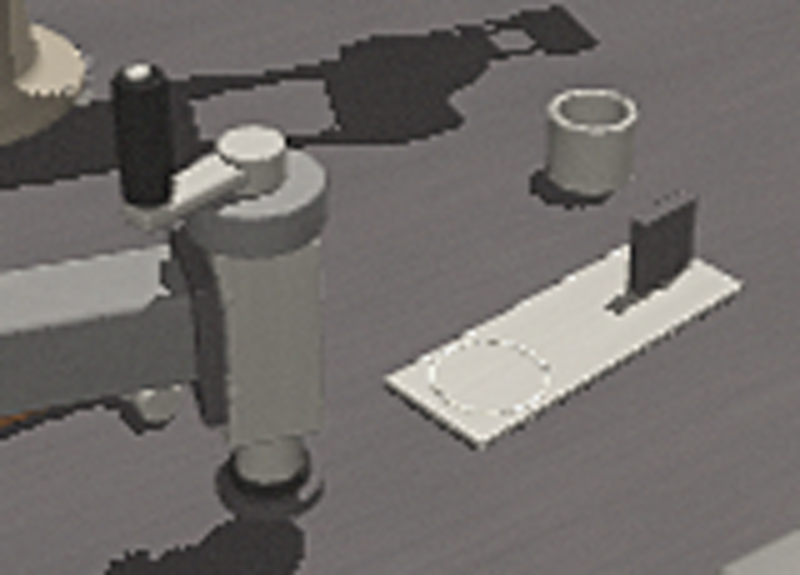

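The crops show the hub top at top-view px (347.3,193.8), the handle top at (374.8,183), and the ring toward the plate's end nearest the jack. The fin is at the far end. I'll move above the fin.

step_arm --pt "1 38.2 -22.7 -8 0 0 -1.182" --pt "1 38.2 -22.7 -8 0 0 -1.182" --pt "1 38.2 -22.7 -8 0 0 -1.182" --pt "1 38.2 -22.7 -8 0 0 -1.182" --pt "1 38.2 -22.7 -8 0 0 -1.182"

```text
time: 0.52
tool_pos: [0.2949, 0.4056, 0.1893]
tool_rot: [-3.141, 0.0, 2.285]
contact_force: [0.1, 1.2, -1.0]
opening: 0.0914
grip_force: 0.0
```

Run:
```python
from h import *
im,m=load('top0.png'); sc,ms=load('scene0.png')
print('hub top tri',tri(ray(m,347.25,193.75),ray(ms,290.4,193)),'z.25',onz(m,347.25,193.75,.25))
print('handle top',tri(ray(m,374.75,183),ray(ms,268,179)))
print('ring ctr scene',onz(ms,240+489/5,165+376/5,.006))
print('fin top scene ends',onz(ms,240+632/5,165+219/5,.06),onz(ms,240+696/5,165+196/5,.06))
print('foot scene edges z.03', [onz(ms,240+u/5,165+490/5,.03) for u in(216,322)])
print('dark thing',onz(ms,200,297,0), 'pipe flange',onz(m,469,227,.285))
print(observe()['tool_pos'],observe()['tool_rot'])
```

```text
hub top tri (array([ 0.56618267, -0.0307136 ,  0.23538991]), np.float64(0.005099714162468962)) z.25 [ 0.56237427 -0.03194595  0.25      ]
handle top (array([ 0.58171542, -0.08931939,  0.29577956]), np.float64(0.0043339006504390576))
ring ctr scene [0.53003109 0.13677218 0.006     ]
fin top scene ends [0.50769425 0.25758043 0.06      ] [0.50891729 0.30740944 0.06      ]
foot scene edges z.03 [array([ 0.55628845, -0.05484856,  0.03      ]), array([ 0.58636154, -0.00914809,  0.03      ])]
dark thing [ 0.52371878 -0.26660439  0.        ] pipe flange [ 0.48690582 -0.30636186  0.285     ]
[0.29489775 0.40562074 0.18928809] [-3.14122125e+00  5.21310001e-05  2.28520990e+00]
```

step_arm --pt "1 20.6 -12.2 -6 0 0 -0.551" --pt "1 20.6 -12.2 -6 0 0 -0.551" --pt "1 20.6 -12.2 -6 0 0 -0.551" --pt "1 20.6 -12.2 -6 0 0 -0.551" --pt "1 20.6 -12.2 -6 0 0 -0.551"

```text
time: 0.93
tool_pos: [0.469, 0.3025, 0.1384]
tool_rot: [-3.141, 0.0, 1.733]
contact_force: [-1.1, -0.2, 0.2]
opening: 0.0916
grip_force: 0.0
```

step_arm --pt "1 0 0 0 0 0 0" --pt "1 0 0 0 0 0 0"

```text
time: 1.1
tool_pos: [0.4685, 0.3023, 0.1378]
tool_rot: [-3.139, 0.001, 1.736]
contact_force: [-0.3, -0.0, 0.2]
opening: 0.0914
grip_force: 0.0
```

Run:
```python
from h import *
print(observe()['tool_pos'],observe()['tool_rot'])
im,m=snap('wrist','w1.png'); T=np.linalg.inv(m['world_to_cam']); print(T[:3,3],-T[:3,2])
for P in([.503,.283,.06],[.526,.1365,.006],[.57,-.031,.03]): print(proj(m,P))
```

```text
[0.46852887 0.30234113 0.13784789] [-3.13923984e+00  5.93866341e-04  1.73644449e+00]
[0.45638864 0.37429668 0.29529812] [ 0.04148139 -0.26688305 -0.96283578]
[353.39740767 234.58535345]
[342.97182525 330.17607074]
[353.38678458 452.86439691]
```

View pics/w1.png

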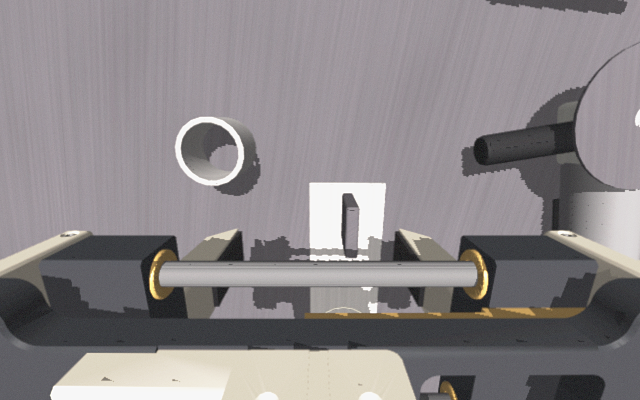

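The wrist view shows the plate end corners at (309,182) and (385,183). The fin's near top edge runs from (347,208) to (358,208), and the fin lies between the open fingers.

Run:
```python
from h import *
im,m=load('w1.png')
a=onz(m,309,182.5,.006);b=onz(m,385.5,182.5,.006);print(a,b,np.linalg.norm(a-b)); print('mid',(a+b)/2)
d=(b-a)/np.linalg.norm(b-a); x=np.array([d[1],-d[0],0]);print('xdir',x)
print('seat',(a+b)/2+.185*x,'fin',(a+b)/2+.035*x)
f=onz(m,352.5,208,.06);print('fin end top',f,'ctr',f+.025*x, np.linalg.norm(onz(m,347,208,.06)-onz(m,358,208,.06)))
```

```text
[0.45633459 0.31185127 0.006     ] [0.53525309 0.32502178 0.006     ] 0.0800099511527969
mid [0.49579384 0.31843652 0.006     ]
xdir [ 0.16461089 -0.98635858  0.        ]
seat [0.52624686 0.13596018 0.006     ] fin [0.50155522 0.28391397 0.006     ]
fin end top [0.49730555 0.30732912 0.06      ] ctr [0.50142082 0.28267015 0.06      ] 0.00959449547001502
```

step_arm --pt "1 3.3 -1.9 -2 0 0 0" --pt "1 3.3 -1.9 -4 0 0 0" --pt "1 3.3 -1.9 -8 0 0 0" --pt "1 3.3 -1.9 -11.2 0 0 0" --pt "1 3.3 -1.9 -11.2 0 0 0"

```text
time: 1.57
tool_pos: [0.4954, 0.2845, 0.0218]
tool_rot: [-3.13, 0.002, 1.742]
contact_force: [-1.3, 0.4, 0.3]
opening: 0.092
grip_force: 0.0
```

step_arm --pt "0 0 0 0 0 0 0" --pt "0 0 0 0 0 0 0" --pt "0 0 0 0 0 0 0" --pt "0 0 0 0 0 0 0" --pt "0 0 0 0 0 0 0" --grip_force 40

```text
time: 1.98
tool_pos: [0.5015, 0.2855, 0.029]
tool_rot: [3.138, -0.001, 1.74]
contact_force: [0.3, 0.1, 0.2]
opening: 0.0632
grip_force: 0.0
```

step_arm --pt "0 0 0 0 0 0 0" --pt "0 0 0 0 0 0 0" --pt "0 0 0 0 0 0 0"

```text
time: 2.23
tool_pos: [0.5008, 0.285, 0.0275]
tool_rot: [3.141, -0.0, 1.74]
contact_force: [-0.3, -0.0, 0.4]
opening: 0.0427
grip_force: 0.0
```

step_arm --pt "0 0 0 0 0 0 0" --pt "0 0 0 0 0 0 0" --pt "0 0 0 0 0 0 0" --pt "0 0 0 0 0 0 0" --pt "0 0 0 0 0 0 0"

```text
time: 2.65
tool_pos: [0.501, 0.285, 0.0271]
tool_rot: [3.141, -0.0, 1.74]
contact_force: [0.8, 1.4, -0.1]
opening: 0.0123
grip_force: 40.0
```

step_arm --pt "0 0 0 0 0 0 0" --pt "0 0 0 0 0 0 0" --pt "0 0 0 0 0 0 0"

```text
time: 2.9
tool_pos: [0.501, 0.285, 0.0272]
tool_rot: [3.141, -0.0, 1.74]
contact_force: [2.1, -0.1, -1.4]
opening: 0.0117
grip_force: 40.0
```

Run:
```python
from h import *
im,m=load('top0.png'); sc,ms=load('scene0.png')
# joint least squares with per-camera bias from plate: wrist ref seat (.5262,.136)
for z in(.24,.245,.25,.255): print(z,onz(m,347-.1,193.4,z)[:2],onz(ms,290,192.6,z)[:2])
for z in(.02,.03,.04,.05): print(z,onz(ms,240+269/5,165+490/5,z)[:2])
# head housing disc (light grey) in top, housing top at z=.2-.23
print([onz(m,214.6+528/4,149.6+182/4,z)[:2].round(4) for z in(.2,.22,.235)])
o=observe();print(o['opening'],o['grip_force'],o['tool_pos'],o['contact_force'])
cv2.imwrite('pics/z3.png',cv2.resize(sc[180:280,240:340],(600,600),interpolation=cv2.INTER_CUBIC)[:,:,::-1])
```

```text
0.24 [ 0.56503264 -0.03179434] [ 0.5722814  -0.03195835]
0.245 [ 0.56411993 -0.03144271] [ 0.58003378 -0.03595182]
0.25 [ 0.56320722 -0.03109108] [ 0.58778616 -0.03994529]
0.255 [ 0.56229451 -0.03073945] [ 0.59553855 -0.04393876]
0.02 [ 0.56103958 -0.02670075]
0.03 [ 0.57132686 -0.03199158]
0.04 [ 0.58161414 -0.03728241]
0.05 [ 0.59190142 -0.04257325]
[array([ 0.5679, -0.0339]), array([ 0.5644, -0.0325]), array([ 0.5617, -0.0315])]
0.01172904260597259 39.99945402145386 [0.50099034 0.28504028 0.02715469] [ 2.10029474 -0.13056676 -1.353765  ]
```

View pics/z3.png

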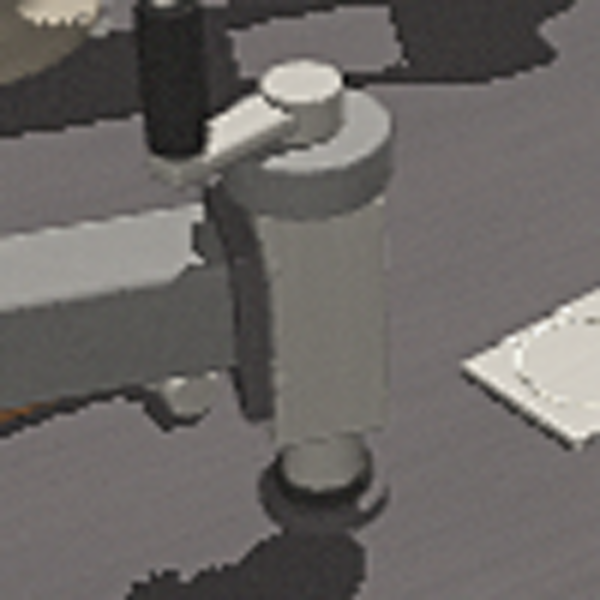

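Foot rim is centred near scene px (293.4,260.8). Both views agree on a jack axis of about (0.567, −0.031), so I'll slide the plate by (+4.1, −16.7) cm.

step_arm --pt "0 0.4 -1.7 0 0 0 0" --pt "0 0.8 -3.4 0 0 0 0" --pt "0 1.2 -5.1 0 0 0 0" --pt "0 1.7 -6.8 0 0 0 0" --pt "0 2.1 -8.5 0 0 0 0"

```text
time: 3.32
tool_pos: [0.5213, 0.2001, 0.0271]
tool_rot: [-3.141, -0.001, 1.74]
contact_force: [-0.2, 4.3, -0.9]
opening: 0.0121
grip_force: 40.0
```

step_arm --pt "0 0.4 -1.7 0 0 0 0" --pt "0 0.8 -3.4 0 0 0 0" --pt "0 1.2 -5.1 0 0 0 0" --pt "0 1.6 -6.8 0 0 0 0" --pt "0 2.0 -8.2 0 0 0 0"

```text
time: 3.73
tool_pos: [0.5411, 0.1178, 0.0271]
tool_rot: [-3.141, -0.001, 1.739]
contact_force: [-1.6, 5.5, -1.0]
opening: 0.0116
grip_force: 40.0
```

step_arm --pt "0 0 0 0 0 0 0" --pt "0 0 0 0 0 0 0" --pt "0 0 0 0 0 0 0"

```text
time: 3.98
tool_pos: [0.5415, 0.1178, 0.0271]
tool_rot: [-3.141, 0.001, 1.74]
contact_force: [0.2, -5.0, -0.9]
opening: 0.0117
grip_force: 40.0
```

Run:
```python
from h import *
o=observe();print(o['opening'],o['grip_force'],o['tool_pos'],o['tool_rot'],o['contact_force'])
sc,ms=snap('scene','s2.png'); im,m=snap('top','t2.png')
a=cv2.resize(sc[215:295,240:370],(780,480),interpolation=cv2.INTER_CUBIC)
cv2.imwrite('pics/z4.png',a[:,:,::-1])
```

```text
0.011722760934819656 40.0000137090683 [0.54153651 0.11780002 0.02714455] [-3.14138164e+00  6.37184347e-04  1.73963402e+00] [ 0.17554819 -4.99192813 -0.94939065]
```

View pics/z4.png

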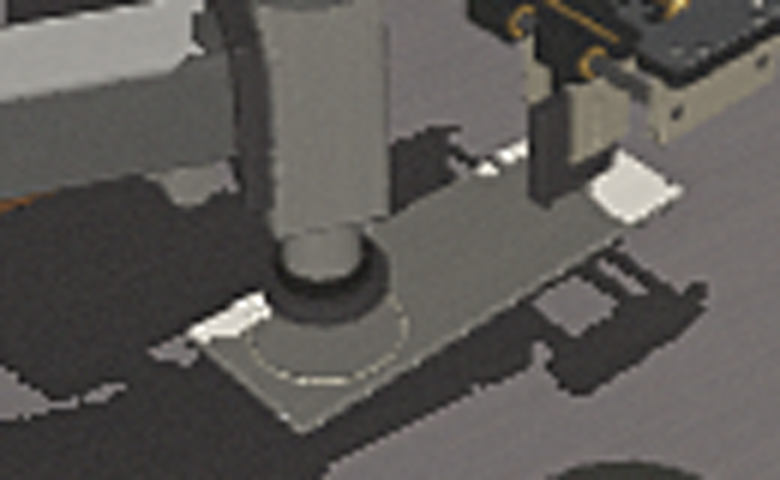

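The ring is under the foot, at z4 u≈247–410 and bottom v≈383. The axis is at about u≈323. I'll release, rise, and check from above the crank with the wrist camera.

step_arm --pt "0.5 0 0 0 0 0 0" --pt "0.5 0 0 0 0 0 0" --pt "0.5 0 0 0 0 0 0" --pt "0.5 0 0 0 0 0 0" --pt "0.5 0 0 0 0 0 0"

```text
time: 4.5
tool_pos: [0.5416, 0.1184, 0.0272]
tool_rot: [3.141, -0.0, 1.74]
contact_force: [-0.2, -1.1, 0.2]
opening: 0.041
grip_force: 0.0
```

step_arm --pt "0.5 0 0 2 0 0 0" --pt "0.7 0 0 5 0 0 0" --pt "0.8 0 0 9 0 0 0" --pt "0.8 0 0 13 0 0 0" --pt "0.8 0 0 17 0 0 0"

```text
time: 4.92
tool_pos: [0.5411, 0.1181, 0.1989]
tool_rot: [-3.141, -0.0, 1.74]
contact_force: [1.2, 0.0, 0.1]
opening: 0.0679
grip_force: 0.0
```

step_arm --pt "0.8 0 0 4 0 0 0" --pt "0.8 0 0 8 0 0 0" --pt "0.8 0 0 12 0 0 0" --pt "0.8 0 0 16 0 0 0" --pt "0.8 0.8 -4 16.5 0 0 0"

```text
time: 5.33
tool_pos: [0.5504, 0.0832, 0.3706]
tool_rot: [3.128, -0.001, 1.747]
contact_force: [0.9, 0.4, -0.4]
opening: 0.0733
grip_force: 0.0
```

step_arm --pt "0.8 0.8 -4 0 0 0 0" --pt "0.8 1.6 -8 0 0 0 0" --pt "0.8 2.4 -12 0 0 0 0" --pt "0.8 3.0 -16 0 0 0 0" --pt "0.8 3.0 -16.5 0 0 0 0"

```text
time: 5.75
tool_pos: [0.5799, -0.0931, 0.3611]
tool_rot: [-3.14, 0.002, 1.734]
contact_force: [0.2, 1.0, 0.5]
opening: 0.0733
grip_force: 0.0
```

step_arm --pt "0.8 0 0 0 0 0 0" --pt "0.8 0 0 0 0 0 0" --pt "0.8 0 0 0 0 0 0"

```text
time: 6.0
tool_pos: [0.5795, -0.0856, 0.3624]
tool_rot: [3.141, -0.001, 1.741]
contact_force: [0.0, 0.3, 0.1]
opening: 0.0736
grip_force: 0.0
```

Run:
```python
from h import *
print(observe()['tool_pos'],observe()['tool_rot'])
im,m=snap('wrist','w2.png')
for P in([.567,-.031,.25],[.58,-.09,.3],[.567,-.031,.006]): print(proj(m,P))
```

```text
[ 0.5795456  -0.0855526   0.36237976] [ 3.14126126e+00 -5.57326366e-04  1.74120310e+00]
[315.348267  140.4487774]
[318.44706703 219.0085152 ]
[316.63784563 131.64825242]
```

View pics/w2.png

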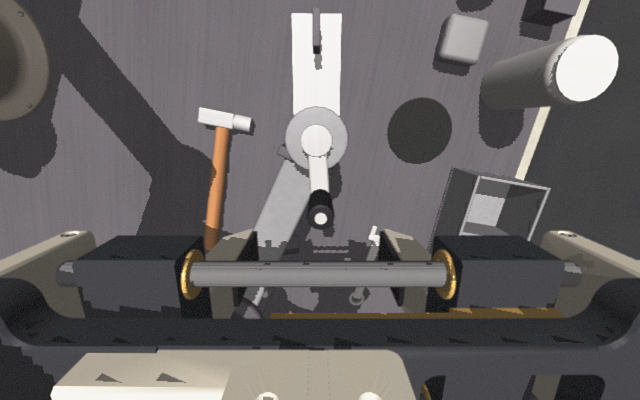

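The wrist view shows the hub disc centred at (316,140), the handle top at (320,218), and the plate end corners at (292,13) and (341,14).

Run:
```python
from h import *
im,m=load('w2.png')
a=onz(m,292,13,.006);b=onz(m,341.5,13.5,.006);print(a,b,np.linalg.norm(a-b))
d=(b-a)/np.linalg.norm(b-a); 
l1=onz(m,293,100,.006); r1=onz(m,340,100,.006); print(l1,r1,np.linalg.norm((l1-r1)))
x=(l1+r1)/2-(a+b)/2; x/=np.linalg.norm(x); print('xdir',x); print('seat',(a+b)/2+.185*x)
g=im.min(2).copy(); mk=(g>215).astype(np.uint8); 
sub=mk[122:158,296:336]
c=cv2.findContours(sub,0,2)[0]; c=max(c,key=cv2.contourArea); print(cv2.boundingRect(c))
for z in(.24,.25): print('hub',onz(m,316,140,z))
hs=[onz(m,316,138,z) for z in(.2,.23)];print('housing disc',hs)
print('handle',onz(m,320,218,.3))
```

```text
[0.49726149 0.14447342 0.006     ] [0.57542412 0.15711596 0.006     ] 0.07917847441431444
[0.51802317 0.01440782 0.006     ] [0.59777184 0.02804175 0.006     ] 0.08090570476720825
xdir [ 0.16410057 -0.98644361  0.        ]
seat [ 0.56670141 -0.03169738  0.006     ]
(5, 3, 30, 31)
hub [ 0.56756521 -0.03110486  0.24      ]
hub [ 0.56753368 -0.03049024  0.25      ]
housing disc [array([ 0.567329 , -0.0314197,  0.2      ]), array([ 0.56726837, -0.02977686,  0.23      ])]
handle [ 0.58111213 -0.08891853  0.3       ]
```

Plate seat (0.5667, −0.0317) and axis (0.5674, −0.031) agree within 1 mm. Next I'll grasp the crank, whose handle is at (0.5811, −0.089).

step_arm --pt "0.8 0.15 -0.35 -2 0 0 0" --pt "0.8 0.15 -0.35 -4 0 0 0" --pt "0.8 0.15 -0.35 -7 0 0 0" --pt "0.8 0.15 -0.35 -9.9 0 0 0" --pt "0.5 0.15 -0.35 -9.9 0 0 0"

```text
time: 6.47
tool_pos: [0.5785, -0.0881, 0.2577]
tool_rot: [-3.132, -0.005, 1.742]
contact_force: [0.4, -0.6, -1.4]
opening: 0.0703
grip_force: 0.0
```

step_arm --pt "0 0 0 0 0 0 0" --pt "0 0 0 0 0 0 0" --pt "0 0 0 0 0 0 0" --pt "0 0 0 0 0 0 0" --pt "0 0 0 0 0 0 0" --grip_force 40

```text
time: 6.88
tool_pos: [0.5817, -0.0906, 0.2647]
tool_rot: [3.139, 0.001, 1.74]
contact_force: [0.3, 1.1, 0.4]
opening: 0.0381
grip_force: 0.0
```

step_arm --pt "0 0 0 0 0 0 0" --pt "0 0 0 0 0 0 0" --pt "0 0 0 0 0 0 0" --pt "0 0 0 0 0 0 0"

```text
time: 7.22
tool_pos: [0.5819, -0.0906, 0.2637]
tool_rot: [3.139, 0.001, 1.74]
contact_force: [4.3, 0.5, 0.9]
opening: 0.0234
grip_force: 40.0
```

```bash
cat > st.py <<'E'
from h import *
A=np.array([.5672,-.0310])
o=observe(); p=o['tool_pos'][:2]-A; th=np.arctan2(p[1],p[0]); r=np.hypot(*p)
t=np.array([np.sin(th),-np.cos(th)]); f=o['contact_force'][:2]
print('t',round(o['time'],2),'ang',np.degrees(th).round(1),'r',r.round(4),'tang',(-f@t).round(2),'rad',(f@p/r).round(2),o['contact_force'].round(1),o['opening'].round(4),o['grip_force'].round(0),o['tool_pos'].round(4))
E
cat > plan.py <<'E'
import sys,numpy as np
a0,st,n=map(float,sys.argv[1:4]); a=np.radians(a0-st*np.arange(0,n+1)); P=6.0*np.c_[np.cos(a),np.sin(a)]
print((P[1:]-P[0]).round(2).tolist())
E
python3 st.py; python3 plan.py -76.5 15 24
```

```text
[[-1.56, -0.16], [-3.1, 0.08], [-4.54, 0.72], [-5.75, 1.7], [-6.67, 2.97], [-7.23, 4.43], [-7.4, 5.99], [-7.15, 7.54], [-6.52, 8.97], [-5.53, 10.19], [-4.26, 11.11], [-2.8, 11.67], [-1.24, 11.83], [0.3, 11.59], [1.73, 10.95], [2.95, 9.96], [3.87, 8.7], [4.43, 7.23], [4.6, 5.68], [4.35, 4.13], [3.72, 2.7], [2.73, 1.48], [1.46, 0.56], [-0.0, -0.0]]Traceback (most recent call last):
  File "st.py", line 5, in <module>
    print('t',round(o['time'],2),'ang',np.degrees(th).round(1),'r',r.round(4),'tang',(-f@t).round(2),'rad',(f@p/r).round(2),o['contact_force'].round(1),o['opening'].round(4),o['grip_force'].round(0),o['tool_pos'].round(4))
                                                                                                                                                        ^^^^^^^^^^^^^^^^^^
AttributeError: 'float' object has no attribute 'round'
```

step_arm --pt "0 -1.56 -0.12 0 0 0 0" --pt "0 -3.1 0.12 0 0 0 0" --pt "0 -4.54 0.76 0 0 0 0" --pt "0 -5.75 1.74 0 0 0 0" --pt "0 -6.67 3.0 0 0 0 0"

```text
time: 7.63
tool_pos: [0.5157, -0.0616, 0.2638]
tool_rot: [3.137, 0.003, 1.739]
contact_force: [12.2, -1.3, -2.5]
opening: 0.0234
grip_force: 40.0
```

```bash
sed -i "s/o\['opening'\].round(4),o\['grip_force'\].round(0)/round(o['opening'],4),round(o['grip_force'])/" st.py; python3 st.py; python3 plan.py -151.5 15 20
```

```text
t 7.63 ang -149.3 r 0.0599 tang 7.35 rad -9.87 [12.2 -1.3 -2.5] 0.0234 40 [ 0.5157 -0.0616  0.2638]
[[-0.56, 1.46], [-0.73, 3.02], [-0.48, 4.57], [0.16, 6.0], [1.14, 7.22], [2.41, 8.14], [3.87, 8.7], [5.43, 8.86], [6.98, 8.62], [8.41, 7.98], [9.63, 6.99], [10.55, 5.73], [11.11, 4.26], [11.27, 2.71], [11.03, 1.16], [10.39, -0.27], [9.4, -1.49], [8.14, -2.41], [6.67, -2.97], [5.12, -3.13]]
```

step_arm --pt "0 -0.46 1.51 0 0 0 0" --pt "0 -0.63 3.07 0 0 0 0" --pt "0 -0.38 4.62 0 0 0 0" --pt "0 0.26 6.05 0 0 0 0" --pt "0 1.24 7.27 0 0 0 0"

```text
time: 8.05
tool_pos: [0.5259, 0.0108, 0.2637]
tool_rot: [-3.14, 0.004, 1.739]
contact_force: [-1.1, -11.3, 2.2]
opening: 0.0232
grip_force: 40.0
```

```bash
python3 st.py; python3 plan.py 133.5 15 5
```

```text
t 8.05 ang 134.6 r 0.0587 tang 8.72 rad -7.33 [ -1.1 -11.3   2.2] 0.0232 40 [0.5259 0.0108 0.2637]
[[1.27, 0.92], [2.73, 1.48], [4.29, 1.65], [5.83, 1.4], [7.27, 0.76]]
```

step_arm --pt "0 1.27 0.82 0 0 0 0" --pt "0 2.73 1.38 0 0 0 0" --pt "0 4.29 1.55 0 0 0 0" --pt "0 5.83 1.3 0 0 0 0" --pt "0 7.27 0.66 0 0 0 0"

```text
time: 8.47
tool_pos: [0.5982, 0.02, 0.2637]
tool_rot: [-3.138, -0.002, 1.741]
contact_force: [-8.9, 0.9, 8.3]
opening: 0.0233
grip_force: 40.0
```

```bash
python3 st.py; python3 plan.py 58.5 15 8
```

```text
t 8.47 ang 58.7 r 0.0597 tang 8.03 rad -3.83 [-8.9  0.9  8.3] 0.0233 40 [0.5982 0.02   0.2637]
[[1.22, -0.99], [2.14, -2.25], [2.7, -3.72], [2.86, -5.27], [2.62, -6.82], [1.98, -8.25], [1.0, -9.47], [-0.27, -10.39]]
```

step_arm --pt "0 1.22 -0.99 0 0 0 0" --pt "0 2.14 -2.25 0 0 0 0" --pt "0 2.7 -3.72 0 0 0 0"

```text
time: 8.72
tool_pos: [0.6263, -0.0165, 0.2637]
tool_rot: [-3.141, -0.004, 1.742]
contact_force: [-5.8, 7.5, 6.5]
opening: 0.0234
grip_force: 40.0
```

```bash
python3 st.py; python3 plan.py 13.5 15 3;  python3 plan.py -31.5 15 3; python3 plan.py -76.5 10 9
```

```text
t 8.72 ang 13.8 r 0.0608 tang 8.61 rad -3.82 [-5.8  7.5  6.5] 0.0234 40 [ 0.6263 -0.0165  0.2637]
[[0.16, -1.56], [-0.08, -3.1], [-0.72, -4.54]]
[[-0.99, -1.22], [-2.25, -2.14], [-3.72, -2.7]]
[[-1.03, -0.15], [-2.08, -0.13], [-3.1, 0.08], [-4.08, 0.46], [-4.97, 1.01], [-5.75, 1.7], [-6.4, 2.52], [-6.9, 3.44], [-7.23, 4.43]]
```

step_arm --pt "0 0.16 -1.56 0 0 0 0" --pt "0 -0.08 -3.1 0 0 0 0" --pt "0 -0.72 -4.54 0 0 0 0"

```text
time: 8.97
tool_pos: [0.6202, -0.0624, 0.2637]
tool_rot: [3.139, -0.003, 1.741]
contact_force: [1.0, 8.7, 5.5]
opening: 0.0231
grip_force: 40.0
```

```bash
python3 st.py
```

```text
t 8.97 ang -30.6 r 0.0616 tang 7.97 rad -3.55 [1.  8.7 5.5] 0.0231 40 [ 0.6202 -0.0624  0.2637]
```

step_arm --pt "0 -0.99 -1.22 0 0 0 0" --pt "0 -2.25 -2.14 0 0 0 0"

```text
time: 9.13
tool_pos: [0.598, -0.0845, 0.2637]
tool_rot: [3.138, -0.002, 1.74]
contact_force: [4.1, 7.6, 3.2]
opening: 0.0232
grip_force: 40.0
```

```bash
python3 st.py; python3 plan.py -61.5 15 2
```

```text
t 9.13 ang -60.1 r 0.0617 tang 7.35 rad -4.59 [4.1 7.6 3.2] 0.0232 40 [ 0.598  -0.0845  0.2637]
[[-1.46, -0.56], [-3.02, -0.73]]
```

step_arm --pt "0 -1.46 -0.5 0 0 0 0" --pt "0 -3.02 -0.65 0 0 0 0"

```text
time: 9.3
tool_pos: [0.568, -0.0923, 0.2637]
tool_rot: [3.137, 0.001, 1.739]
contact_force: [8.8, 3.1, 1.3]
opening: 0.0235
grip_force: 40.0
```

```bash
python3 st.py; python3 plan.py -91.5 15 2;python3 plan.py -121.5 15 2;python3 plan.py -151.5 15 2
```

```text
t 9.3 ang -89.3 r 0.0613 tang 8.86 rad -3.02 [8.8 3.1 1.3] 0.0235 40 [ 0.568  -0.0923  0.2637]
[[-1.55, 0.25], [-2.98, 0.88]]
[[-1.22, 0.99], [-2.14, 2.25]]
[[-0.56, 1.46], [-0.73, 3.02]]
```

step_arm --pt "0 -1.55 0.25 0 0 0 0" --pt "0 -2.98 0.88 0 0 0 0"

```text
time: 9.47
tool_pos: [0.5384, -0.0844, 0.2637]
tool_rot: [3.136, 0.003, 1.739]
contact_force: [13.6, -0.8, -1.0]
opening: 0.0229
grip_force: 40.0
```

```bash
python3 st.py
```

```text
t 9.47 ang -118.4 r 0.0607 tang 12.31 rad -5.76 [13.6 -0.8 -1. ] 0.0229 40 [ 0.5384 -0.0844  0.2637]
```

step_arm --pt "0 0 0 0 0 0 0"

```text
time: 9.55
tool_pos: [0.5359, -0.0827, 0.2637]
tool_rot: [3.14, 0.001, 1.74]
contact_force: [-1.6, 1.5, 1.3]
opening: 0.0234
grip_force: 40.0
```

```bash
python3 st.py; python3 plan.py -121.5 5 3
```

```text
t 9.55 ang -121.2 r 0.0604 tang -2.12 rad -0.47 [-1.6  1.5  1.3] 0.0234 40 [ 0.5359 -0.0827  0.2637]
[[-0.43, 0.29], [-0.84, 0.62], [-1.22, 0.99]]
```

step_arm --pt "0 -0.43 0.29 0 0 0 0" --pt "0 -0.84 0.62 0 0 0 0"

```text
time: 9.72
tool_pos: [0.5307, -0.0789, 0.2637]
tool_rot: [3.137, 0.005, 1.739]
contact_force: [8.8, -8.0, -1.9]
opening: 0.0236
grip_force: 40.0
```

```bash
python3 st.py; python3 plan.py -131.5 5 2
```

```text
t 9.72 ang -127.4 r 0.0602 tang 11.83 rad 1.04 [ 8.8 -8.  -1.9] 0.0236 40 [ 0.5307 -0.0789  0.2637]
[[-0.38, 0.36], [-0.72, 0.76]]
```

step_arm --pt "0 -0.38 0.36 0 0 0 0" --pt "0 -0.72 0.76 0 0 0 0"

```text
time: 9.88
tool_pos: [0.5234, -0.072, 0.2638]
tool_rot: [3.138, 0.006, 1.739]
contact_force: [7.9, -10.6, -0.7]
opening: 0.0234
grip_force: 40.0
```

```bash
python3 st.py; python3 plan.py -141.5 5 2
```

```text
t 9.88 ang -136.9 r 0.0599 tang 13.1 rad 1.47 [  7.9 -10.6  -0.7] 0.0234 40 [ 0.5234 -0.072   0.2638]
[[-0.31, 0.42], [-0.58, 0.87]]
```

About 1.5 times the free effort (12.5–13 N against 8.2 N). Releasing.

step_arm --pt "0.45 0 0 0 0 0 0" --pt "0.45 0 0 0 0 0 0" --pt "0.45 0 0 0 0 0 0" --pt "0.45 0 0 0 0 0 0" --pt "0.45 0 0 0 0 0 0"

```text
time: 10.3
tool_pos: [0.5211, -0.069, 0.2629]
tool_rot: [-3.141, -0.001, 1.74]
contact_force: [0.3, -0.0, -0.2]
opening: 0.0414
grip_force: 0.0
```

step_arm --pt "0.5 0 0 2 0 0 0" --pt "0.5 0 0 4 0 0 0" --pt "0.5 0 0 7 0 0 0" --pt "0.5 0 0 11 0 0 0" --pt "0.5 0 0 13 0 0 0"

```text
time: 10.72
tool_pos: [0.5216, -0.0691, 0.3974]
tool_rot: [3.137, 0.002, 1.74]
contact_force: [0.4, -0.1, 0.4]
opening: 0.0459
grip_force: 0.0
```

step_arm --pt "0.5 0 0 0 0 0 0" --pt "0.5 0 0 0 0 0 0"

```text
time: 10.88
tool_pos: [0.5215, -0.0691, 0.3939]
tool_rot: [3.14, 0.001, 1.74]
contact_force: [-0.3, -0.6, -0.2]
opening: 0.046
grip_force: 0.0
```

Run:
```python
from h import *
o=observe();print(o['tool_pos'],o['contact_force'],o['time'])
sc,ms=snap('scene','s3.png')
a=cv2.resize(sc[165:295,230:390],(738,600),interpolation=cv2.INTER_CUBIC)
cv2.imwrite('pics/z5.png',a[:,:,::-1])
```

```text
[ 0.52148672 -0.06912984  0.39391325] [-0.32906875 -0.59991448 -0.15264517] 10.8833
```

View pics/z5.png

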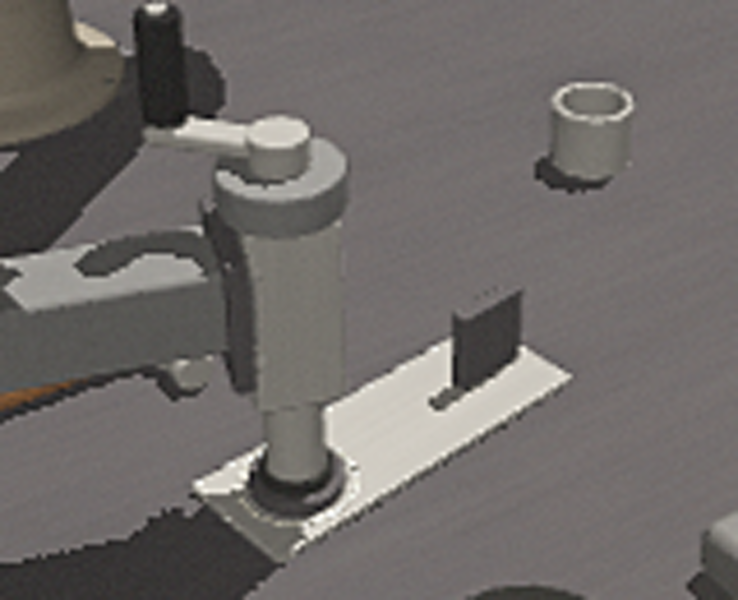

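The foot sits on the plate, centred in the ring at about (298,490), with the ring visible all round. The gripper is clear of everything.

```bash
python3 -c "
from cell import *
print(hand_in())"
```

```text
the job is handed in; nothing more can be done
None
```

The job is handed in at about 11 s: ring within about 1 mm of the jack axis, the foot loaded on the plate with the crank at about 12.5–13 N (roughly 1.5 times its free effort of about 8.2 N), the crank released and the robot clear; nothing else was moved.

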